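# Open the interlocked watering valves

## Robot

A 6-joint arm with a two-finger parallel gripper is mounted at the origin on the work surface. World frame = base frame: x ahead of the robot, y to its left, z up, the work surface at z = 0. Lengths are in m, angles in rad, forces in N, time in s.
With the tool pointing down it reaches from about 0.275 to 0.825 m from the base axis. Payload 4.9 kg.
Tool frame: the origin (TCP) lies at the very end of the fingers, on their centre line; the grasp point (between the pads) lies manip.hold_point_z behind it (manip.hold_point_z is the distance from the TCP to the grasp point, in m); y points along the fingers, z is the direction in which the jaws open and shut, and the axes are right-handed (so a half turn about y gives the same grasp; the last joint's range is limited). The gripper opens to 85 mm and grips with 20 to 120 N. Pads are 22 mm wide; open, the fingers measure 114 mm over their backs; the gripper's body (76 mm by 85 mm) begins 54 mm behind the grasp point. The pads swing forward as they close: fully open they stand 13 mm farther back than shut.
Start: joints at [1.103, 0.326, -0.193, 1.052, 0, 1.437], TCP at [0.18, 0.52, 0.231] pointing down, gripper open.
Joint ranges: [-2.65, 2.65], [-0.97, 1.79], [-1.3, 1.35], [-1.93, 2.1], [-1.47, 1.37], [-3.14, 3.14]. Speed limits (rad/s): [2.57, 2.57, 3.14, 3.14, 3.14, 3.14].

## Interface

Orientations are given as a unit quaternion [x, y, z, w].
In Python, from workcell import manip gives the robot as it stands.
- The arm moves only by the tool carry_out, never from a script. Its argument "rows" is a list of rows, each an object with "slide": the shift along the tool's x, y, z in cm, a list of three; "rotation": the turn, a rotation vector about the tool's x, y, z in degrees, a list of three; "grip": the finger opening in cm, from 0 to 8.54. In form: [{"slide": [x, y, z], "rotation": [rx, ry, rz], "grip": grip}, ...]. A call has exactly 10 rows; each row is the pose to reach, as a shift and turn from the pose commanded when the call began, along the tool's axes at that moment; what a row does not reach only later rows make up. A row lasts 1/10 s, in which the tool goes at most 50 mm and 8.59 degrees, less where a joint would pass 70% of its speed; a pose out of reach is approached as far as the arm can. A call with a gripper value outside its range is refused whole. The fingers move at their own pace and stop on an object; "newtons" is the grip in N (left out, the last holds). Time passes only in rows, so rows that repeat a pose let the fingers close, or fill a call up. It gives the time, the measured TCP pose, the force and the opening at its end, in the units of the state.
- manip.sense(): the state, without advancing time (a new reading comes with each control period).
- manip.camera(name): name is "scene" or "top" or "wrist"; returns a dict with "pixels" (400x640x3 uint8, red, green, blue), "K" (3x3 intrinsics, pixels), "R" (3x3) and "t" (3): a world point X has camera coordinates R X + t; the wrist camera has in their place "tool_from_camera" (4x4, takes a point from camera to tool coordinates, whose origin is the TCP and whose axes are the tool frame's). Camera axes: x right, y down, z forward; pixel columns grow to the right and rows downward; lengths in m; the calibration is good to about 2 mm. A picture is of the moment at which its call begins: read the wrist's pose just before it. There is no depth.
- manip.close_job(): hands the job in, once; it reports no verdict.
Trained networks look in a picture, given as the dict that the camera call returned (one of the last four; its "shot" number tells which), for a name from the list of things; names that differ only in an ending like _2 or _b are one class to them, and where a whole thing is asked for, a point or a joint stands for the part that bears it (a point fixed in the world has none). Each returns a list of dicts, best first, with "p" (0 to 1); they miss things now and then, are a little off and sometimes report something else, mostly with a low value. They report only what shows in the picture. A call takes as long as a camera call.
- manip.search_frame(picture, query): "at" ([x, y, z] in m, in world coordinates, good to about 4 mm: the middle of the surface that is visible of it).
- manip.cut_out(picture, query): "region" (400x640 bool, what is visible of it).
The state is a dict: "t": time; "q": joint angles; "qvel": joint speeds; "tau": joint torques, N m; "tool_pos": TCP position; "orientation": TCP orientation; "ft_force": force on the tool from outside, world axes, zero at the start; "ft_torque": the same for the moment, N m; "gripper_width": finger opening in m.
Only numpy, scipy, OpenCV 4.12 (cv2) and the standard library are available. Lean on these libraries where they do the work, as an engineer would, in place of code of your own. Each camera call takes 0.05 s, during which the arm holds its last target. There are 200 camera calls.

## Task

Open all three watering valves on the green valve bank by pushing each lever over, away from the robot, fully home. A hidden interlock lets the levers over only one at a time in an unmarked order that changes, so feel gently for the one that is free and never force one that is held (keep well under 20 N). Leave the watering can, the pots and the trowel where they are.

Things in the scene. Friction and masses are not known exactly. Their poses are not given: they have to be found in the camera images.
- valve_bank: fixed dark green valve box, 150 mm (its x) by 360 (its y) by 120 high on a 170 x 380 x 8 mm foot; slots in its top carry the levers, pipe stubs at +x reach 110 mm from its centre, 60 mm up. Origin: centre of its underside, on the bench. +x: away from the robot, the way the levers are thrown; +y: to the left lever. Yaw varies. Over 20 N on it or its levers breaks it
- knob_left (a point): centre of the red ball knob (32 mm diameter) on the left lever (12 mm round stem, 80 mm to +y of the bank's centre). It swings in the bank's x-z plane on a 140 mm radius about a pivot at x = 0, 75 mm above the bench: closed, the knob is 55 mm to -x and 204 mm above the bench; half-way 215 mm up; open, 55 mm to +x and 204 mm up
- lever_left (a joint): angle of the left (red) lever: 0 closed (starts 0 to 0.06), 0.8 open at its end stop; stays where left. Free, it takes 2 to 4 N at the knob, up to 6 N with the rubbing. Held by the hidden interlock, the knob gives 10 to 25 mm, then resists springily, about 2 N per mm. Order hidden, changes; a lever is freed only once the one before it is fully open
- knob_middle (a point): centre of the yellow ball knob (32 mm diameter) on the middle lever (12 mm round stem, at the bank's centre). It swings in the bank's x-z plane on a 140 mm radius about a pivot at x = 0, 75 mm above the bench: closed, the knob is 55 mm to -x and 204 mm above the bench; half-way 215 mm up; open, 55 mm to +x and 204 mm up
- lever_middle (a joint): angle of the middle (yellow) lever: 0 closed (starts 0 to 0.06), 0.8 open at its end stop; stays where left. Free, it takes 2 to 4 N at the knob, up to 6 N with the rubbing. Held by the hidden interlock, the knob gives 10 to 25 mm, then resists springily, about 2 N per mm. Order hidden, changes; a lever is freed only once the one before it is fully open
- knob_right (a point): centre of the blue ball knob (32 mm diameter) on the right lever (12 mm round stem, 80 mm to -y of the bank's centre). It swings in the bank's x-z plane on a 140 mm radius about a pivot at x = 0, 75 mm above the bench: closed, the knob is 55 mm to -x and 204 mm above the bench; half-way 215 mm up; open, 55 mm to +x and 204 mm up
- lever_right (a joint): angle of the right (blue) lever: 0 closed (starts 0 to 0.06), 0.8 open at its end stop; stays where left. Free, it takes 2 to 4 N at the knob, up to 6 N with the rubbing. Held by the hidden interlock, the knob gives 10 to 25 mm, then resists springily, about 2 N per mm. Order hidden, changes; a lever is freed only once the one before it is fully open
- watering_can: loose blue plastic watering can, body 110 mm diameter, 165 mm high with its handle; spout to its +y, reaching 150 mm; origin at the centre of the body's underside
- nursery_pot1: loose empty black nursery pot, 100 mm across, 90 mm high; origin at the centre of its underside
- nursery_pot2: loose empty black nursery pot, 100 mm across, 90 mm high; origin at the centre of its underside
- trowel: loose trowel lying flat, red handle (28 mm thick) to its -x, steel blade to its +x, 290 mm long; origin near its middle, on the bench

How it is judged:
By the outcome, as a careful person would: the job done as asked, in the order asked, and still so for the second after the job is handed in, with the robot touching nothing.
It also fails if it takes over 70 s, if anything falls off the work surface, if the arm or the gripper's body presses on something with over 40 N, if the wrist force passes 120 N, or if a joint passes its speed limit or range.

## Working session

There is one attempt and no reset: what is moved stays moved. The work goes in short steps, Python scripts to look and compute and a tool call to move; the robot and the scene stay as the last step left them, time stands still between calls to the robot, and variables do not carry over. Pictures are saved under pics/ and viewed, about 8 in all and at most 12, crops included, and the job is handed in when it is done.

Besides the shell and the picture viewer there is one more tool, called after "Call:" as name([rows], argument=value, ...), one row to a line, values as JSON. carry_out: Moves the arm, as the interface text tells. Its arguments: {"type":"object","properties":{"rows":{"type":"array","items":{"type":"object","properties":{"slide":{"type":"array","items":{"type":"number"}},"rotation":{"type":"array","items":{"type":"number"}},"grip":{"type":"number"}}}},"newtons":{"type":"number"}},"required":["rows"]}

```bash
mkdir -p pics
python3 - <<'E'
from workcell import manip
import cv2,numpy as np
s=manip.sense();print({k:np.round(v,3) for k,v in s.items()},manip.hold_point_z)
for c in("top","scene"):
    p=manip.camera(c);cv2.imwrite(f"pics/{c}0.png",p["pixels"][:,:,::-1])
    for n in("knob_left","knob_middle","knob_right","valve_bank","watering_can","nursery_pot1","nursery_pot2","trowel"):
        print(c,n,[(np.round(d["at"],3),round(d["p"],2)) for d in manip.search_frame(p,n)[:3]])
E
```

```text
{'t': np.float64(0.0), 'q': array([ 1.103,  0.327, -0.194,  1.052,  0.   ,  1.437]), 'qvel': array([ 0.   , -0.002,  0.001,  0.001, -0.001, -0.001]), 'tau': array([ 2.0000e-03, -4.4340e+01,  2.6244e+01,  1.5000e-02,  0.0000e+00,
       -0.0000e+00]), 'tool_pos': array([0.18 , 0.519, 0.231]), 'orientation': array([ 0.698, -0.118,  0.117, -0.697]), 'ft_force': array([-0.137,  0.154, -0.301]), 'ft_torque': array([ 0.017,  0.056, -0.038]), 'gripper_width': np.float64(0.086)} 0.0187
top knob_left []
top knob_middle [(array([0.543, 0.061, 0.215]), 0.44)]
top knob_right []
top valve_bank [(array([0.587, 0.072, 0.121]), 0.59)]
top watering_can [(array([0.342, 0.504, 0.126]), 0.82)]
top nursery_pot1 [(array([ 0.378, -0.464,  0.046]), 0.93), (array([ 0.599, -0.441,  0.046]), 0.74), (array([0.339, 0.502, 0.125]), 0.59)]
top nursery_pot2 [(array([ 0.378, -0.464,  0.046]), 0.93), (array([ 0.599, -0.441,  0.046]), 0.74), (array([0.339, 0.502, 0.125]), 0.59)]
top trowel [(array([0.701, 0.418, 0.003]), 0.78), (array([ 0.559, -0.014,  0.217]), 0.61)]
scene knob_left [(array([0.538, 0.143, 0.202]), 0.72), (array([0.559, 0.063, 0.208]), 0.39), (array([0.359, 0.503, 0.111]), 0.38)]
scene knob_middle [(array([0.707, 0.415, 0.004]), 0.65), (array([0.559, 0.06 , 0.207]), 0.64)]
scene knob_right [(array([ 0.573, -0.017,  0.207]), 0.44)]
scene valve_bank [(array([0.63 , 0.07 , 0.121]), 0.76)]
scene watering_can [(array([0.357, 0.502, 0.112]), 0.68)]
scene nursery_pot1 [(array([ 0.363, -0.452,  0.06 ]), 0.75), (array([ 0.572, -0.444,  0.054]), 0.69)]
scene nursery_pot2 [(array([ 0.363, -0.452,  0.06 ]), 0.75), (array([ 0.572, -0.444,  0.054]), 0.69)]
scene trowel [(array([0.706, 0.414, 0.006]), 0.85), (array([0.534, 0.14 , 0.204]), 0.17)]
```

View pics/top0.png

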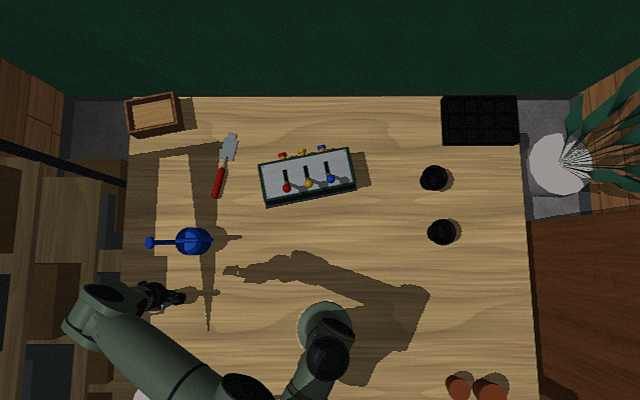

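View pics/scene0.png

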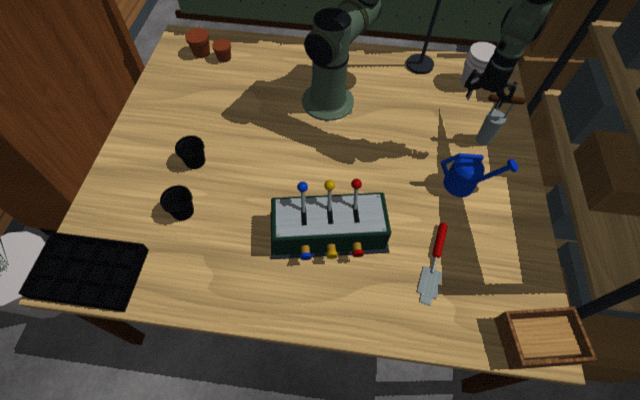

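Top view: red, yellow and blue knobs at about (287,187), (309,183) and (331,178). Scene view: (356,184), (330,185) and (303,187). The levers are all closed. Next I triangulate the knobs by colour.

```bash
cat > h.py <<'E'
from workcell import manip
import cv2,numpy as np
from scipy.spatial.transform import Rotation as Rn
HUE={'red':(0,8),'yellow':(22,34),'blue':(108,125)}
def knobs():
    guess={'red':(.54,.143,.205),'yellow':(.553,.062,.207),'blue':(.57,-.016,.207)}
    out={k:[] for k in HUE}
    for c in('top','scene'):
        p=manip.camera(c);hsv=cv2.cvtColor(p['pixels'],cv2.COLOR_RGB2HSV)
        P=np.array(p['K'])@np.c_[p['R'],p['t']]
        for k,(a,b) in HUE.items():
            m=cv2.inRange(hsv,(a,110,60),(b,255,255))
            n,_,st,ce=cv2.connectedComponentsWithStats(m)
            u=P@np.r_[guess[k],1];u=u[:2]/u[2]
            i=min(range(1,n),key=lambda i:np.hypot(*(ce[i]-u))+(100 if st[i,4]<15 else 0))
            out[k].append((P,ce[i],st[i,4]))
    r={}
    for k,((P1,a,s1),(P2,b,s2)) in out.items():
        X=cv2.triangulatePoints(P1,P2,a.reshape(2,1),b.reshape(2,1))[:,0];r[k]=X[:3]/X[3]
        print(k,a.round(1),s1,b.round(1),s2,r[k].round(4))
    return r
E
python3 - <<'E'
from h import *
r=knobs()
d=r['red']-r['blue'];print('yaw',np.arctan2(-d[0],d[1]),np.linalg.norm(d))
s=manip.sense();print(Rn.from_quat(s['orientation']).as_matrix().round(3))
p=manip.camera('top');m=manip.cut_out(p,'valve_bank')[0]['region']
print(cv2.minAreaRect(np.argwhere(m)[:,::-1].astype(np.float32)))
print(p['R'],p['t'])
E
```

```text
red [286.  187.6] 45 [356.4 183.4] 71 [0.5287 0.1378 0.204 ]
yellow [308.1 183. ] 53 [329.4 184.9] 88 [0.5454 0.0591 0.2041]
blue [330.  178.3] 53 [302.2 186.4] 73 [ 0.5622 -0.0192  0.2047]
yaw 0.2099508420189151 0.16053619992715282
[[ 0.945  0.     0.328]
 [-0.328  0.     0.945]
 [ 0.    -1.     0.   ]]
((305.63458251953125, 173.67306518554688), (52.166893005371094, 93.93962860107422), 78.69007110595703)
[[-0.00185785 -0.99999726 -0.0014264 ]
 [-0.99090854  0.00203285 -0.13452185]
 [ 0.13452438  0.00116351 -0.9909096 ]] [0.03038732 0.51980284 1.42373303]
```

Call:
carry_out([
  {"slide": [4.1,0,-2.7],"rotation": [0,-6,0],"grip": 1.8},
  {"slide": [8.2,0,-5.4],"rotation": [0,-12,0],"grip": 1.8},
  {"slide": [12.4,0,-8.2],"rotation": [0,-18,0],"grip": 1.8},
  {"slide": [16.5,0,-10.9],"rotation": [0,-24,0],"grip": 1.8},
  {"slide": [20.6,0,-13.6],"rotation": [0,-31.1,0],"grip": 1.8},
  {"slide": [24.7,0.5,-16.3],"rotation": [0,-31.1,0],"grip": 1.8},
  {"slide": [28.8,1.5,-19],"rotation": [0,-31.1,0],"grip": 1.8},
  {"slide": [33,2.5,-21.8],"rotation": [0,-31.1,0],"grip": 1.8},
  {"slide": [37.1,3.5,-24.5],"rotation": [0,-31.1,0],"grip": 1.8},
  {"slide": [40.5,4.1,-26.7],"rotation": [0,-31.1,0],"grip": 1.8},
], newtons=20)

```text
t: 2.1
tool_pos: [0.4764, 0.1326, 0.1899]
orientation: [0.703, 0.073, -0.073, -0.703]
ft_force: [-0.0, 0.8, -0.8]
gripper_width: 0.0183
```

```bash
cat >> h.py <<'E'
K={'red':(.5287,.1378),'yellow':(.5454,.0591),'blue':(.5622,-.0192)}
def rel(k):
    s=manip.sense();R=Rn.from_quat(s['orientation']).as_matrix();b=np.array([np.cos(.21),np.sin(.21)]);n=np.array([-b[1],b[0]])
    d=s['tool_pos'][:2]-K[k];print(k,'along %.1f left %.1f mm z %.1f'%(d@b*1e3,d@n*1e3,s['tool_pos'][2]*1e3),'F',s['ft_force'].round(2),s['ft_force'][:2]@b,'tool x,z',R[:,0].round(3),R[:,2].round(3),'t',s['t'])
E
python3 - <<'E'
from h import *
rel('red')
p=manip.camera('wrist');cv2.imwrite('pics/w1.png',p['pixels'][:,:,::-1])
E
```

```text
red along -52.3 left 5.8 mm z 189.9 F [-0.02  0.8  -0.82] 0.14785004925606013 tool x,z [0.978 0.207 0.   ] [-0.207  0.978 -0.   ] t 2.1
```

View pics/w1.png

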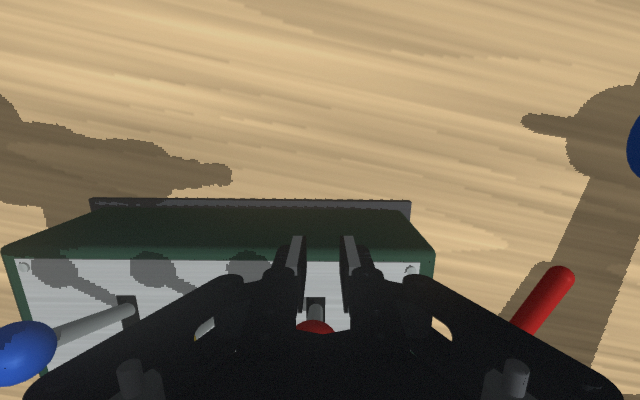

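The red knob, at about (315,330), sits between the fingers (x≈295 and 345), slightly to the right of centre. I'll shift 5 mm and feel gently.

Call:
carry_out([
  {"slide": [0.5,0,-0.3],"rotation": [0,0,0],"grip": 1.8},
  {"slide": [1.2,0,-0.5],"rotation": [0,0,0],"grip": 1.8},
  {"slide": [1.9,0,-0.5],"rotation": [0,0,0],"grip": 1.8},
  {"slide": [2.4,0,-0.5],"rotation": [0,0,0],"grip": 1.8},
  {"slide": [2.8,0,-0.5],"rotation": [0,0,0],"grip": 1.8},
  {"slide": [3.2,0,-0.5],"rotation": [0,0,0],"grip": 1.8},
  {"slide": [3.5,0,-0.5],"rotation": [0,0,0],"grip": 1.8},
  {"slide": [3.7,0,-0.5],"rotation": [0,0,0],"grip": 1.8},
  {"slide": [3.8,0,-0.5],"rotation": [0,0,0],"grip": 1.8},
  {"slide": [3.8,0,-0.5],"rotation": [0,0,0],"grip": 1.8},
])

```text
t: 3.15
tool_pos: [0.5137, 0.1376, 0.1903]
orientation: [0.703, 0.074, -0.074, -0.703]
ft_force: [-2.3, -2.8, 1.4]
gripper_width: 0.0179
```

```bash
python3 -c "
from h import *
rel('red')"
```

```text
red along -14.7 left 2.9 mm z 190.3 F [-2.33 -2.8   1.41] -2.862558611520568 tool x,z [0.978 0.207 0.   ] [-0.207  0.978 -0.   ] t 3.15
```

Call:
carry_out([
  {"slide": [0.05,0,-0.05],"rotation": [0,0,0],"grip": 1.8},
  {"slide": [0.1,0,-0.1],"rotation": [0,0,0],"grip": 1.8},
  {"slide": [0.15,0,-0.15],"rotation": [0,0,0],"grip": 1.8},
  {"slide": [0.2,0,-0.2],"rotation": [0,0,0],"grip": 1.8},
  {"slide": [0.25,0,-0.2],"rotation": [0,0,0],"grip": 1.8},
  {"slide": [0.3,0,-0.2],"rotation": [0,0,0],"grip": 1.8},
  {"slide": [0.35,0,-0.2],"rotation": [0,0,0],"grip": 1.8},
  {"slide": [0.4,0,-0.2],"rotation": [0,0,0],"grip": 1.8},
  {"slide": [0.45,0,-0.2],"rotation": [0,0,0],"grip": 1.8},
  {"slide": [0.5,0,-0.2],"rotation": [0,0,0],"grip": 1.8},
])

```text
t: 4.15
tool_pos: [0.5189, 0.1366, 0.1904]
orientation: [0.703, 0.074, -0.074, -0.703]
ft_force: [-3.9, -2.4, 2.6]
gripper_width: 0.0181
```

```bash
python3 -c "
from h import *
rel('red')"
```

```text
red along -9.8 left 0.8 mm z 190.4 F [-3.91 -2.41  2.57] -4.322552316925004 tool x,z [0.978 0.207 0.   ] [-0.207  0.978 -0.001] t 4.15
```

Call:
carry_out([
  {"slide": [0.05,0,-0.05],"rotation": [0,0,0],"grip": 1.8},
  {"slide": [0.1,0,-0.1],"rotation": [0,0,0],"grip": 1.8},
  {"slide": [0.15,0,-0.1],"rotation": [0,0,0],"grip": 1.8},
  {"slide": [0.2,0,-0.1],"rotation": [0,0,0],"grip": 1.8},
  {"slide": [0.25,0,-0.1],"rotation": [0,0,0],"grip": 1.8},
  {"slide": [0.3,0,-0.1],"rotation": [0,0,0],"grip": 1.8},
  {"slide": [0.35,0,-0.1],"rotation": [0,0,0],"grip": 1.8},
  {"slide": [0.4,0,-0.1],"rotation": [0,0,0],"grip": 1.8},
  {"slide": [0.45,0,-0.1],"rotation": [0,0,0],"grip": 1.8},
  {"slide": [0.5,0,-0.1],"rotation": [0,0,0],"grip": 1.8},
])

```text
t: 5.15
tool_pos: [0.5241, 0.1367, 0.1903]
orientation: [0.703, 0.074, -0.074, -0.703]
ft_force: [-2.5, -2.5, 3.5]
gripper_width: 0.018
```

```bash
python3 -c "
from h import *
rel('red')"
```

```text
red along -4.8 left -0.1 mm z 190.3 F [-2.46 -2.47  3.49] -2.9242029024081257 tool x,z [0.978 0.207 0.   ] [-0.207  0.978 -0.   ] t 5.15
```

Call:
carry_out([
  {"slide": [0.05,0,0],"rotation": [0,0,0],"grip": 1.8},
  {"slide": [0.1,-0.05,-0.1],"rotation": [0,0,0],"grip": 1.8},
  {"slide": [0.15,-0.1,-0.1],"rotation": [0,0,0],"grip": 1.8},
  {"slide": [0.2,-0.15,-0.1],"rotation": [0,0,0],"grip": 1.8},
  {"slide": [0.25,-0.2,-0.1],"rotation": [0,0,0],"grip": 1.8},
  {"slide": [0.3,-0.25,-0.1],"rotation": [0,0,0],"grip": 1.8},
  {"slide": [0.35,-0.3,-0.1],"rotation": [0,0,0],"grip": 1.8},
  {"slide": [0.4,-0.3,-0.1],"rotation": [0,0,0],"grip": 1.8},
  {"slide": [0.5,-0.3,-0.1],"rotation": [0,0,0],"grip": 1.8},
  {"slide": [0.6,-0.3,-0.1],"rotation": [0,0,0],"grip": 1.8},
])

```text
t: 6.15
tool_pos: [0.5292, 0.1371, 0.1932]
orientation: [-0.703, -0.073, 0.074, 0.703]
ft_force: [-6.4, -1.0, 0.6]
gripper_width: 0.018
```

```bash
python3 -c "
from h import *
rel('red')"
```

```text
red along 0.4 left -0.8 mm z 193.2 F [-6.4  -0.95  0.61] -6.45495296922457 tool x,z [ 0.978  0.208 -0.002] [-0.208  0.978  0.   ] t 6.15
```

Call:
carry_out([
  {"slide": [0.05,0,0],"rotation": [0,0,0],"grip": 1.8},
  {"slide": [0.1,0,0],"rotation": [0,0,0],"grip": 1.8},
  {"slide": [0.15,0,0],"rotation": [0,0,0],"grip": 1.8},
  {"slide": [0.2,0,0],"rotation": [0,0,0],"grip": 1.8},
  {"slide": [0.2,0,0],"rotation": [0,0,0],"grip": 1.8},
  {"slide": [0.2,0,0],"rotation": [0,0,0],"grip": 1.8},
  {"slide": [0.2,0,0],"rotation": [0,0,0],"grip": 1.8},
  {"slide": [0.2,0,0],"rotation": [0,0,0],"grip": 1.8},
  {"slide": [0.2,0,0],"rotation": [0,0,0],"grip": 1.8},
  {"slide": [0.2,0,0],"rotation": [0,0,0],"grip": 1.8},
])

```text
t: 7.15
tool_pos: [0.5306, 0.1374, 0.1935]
orientation: [0.703, 0.073, -0.075, -0.703]
ft_force: [-7.8, 0.3, 2.4]
gripper_width: 0.0179
```

```bash
python3 -c "
from h import *
rel('red')"
```

```text
red along 1.8 left -0.8 mm z 193.5 F [-7.79  0.29  2.38] -7.553072573897974 tool x,z [ 0.978  0.208 -0.002] [-0.208  0.978  0.   ] t 7.15
```

Call:
carry_out([
  {"slide": [0.05,0,0],"rotation": [0,0,0],"grip": 1.8},
  {"slide": [0.1,0,0],"rotation": [0,0,0],"grip": 1.8},
  {"slide": [0.15,0,0],"rotation": [0,0,0],"grip": 1.8},
  {"slide": [0.2,0,0],"rotation": [0,0,0],"grip": 1.8},
  {"slide": [0.2,0,0],"rotation": [0,0,0],"grip": 1.8},
  {"slide": [0.2,0,0],"rotation": [0,0,0],"grip": 1.8},
  {"slide": [0.2,0,0],"rotation": [0,0,0],"grip": 1.8},
  {"slide": [0.2,0,0],"rotation": [0,0,0],"grip": 1.8},
  {"slide": [0.2,0,0],"rotation": [0,0,0],"grip": 1.8},
  {"slide": [0.2,0,0],"rotation": [0,0,0],"grip": 1.8},
])

```text
t: 8.15
tool_pos: [0.532, 0.1377, 0.1937]
orientation: [0.703, 0.073, -0.075, -0.703]
ft_force: [-10.3, -0.4, 5.3]
gripper_width: 0.0181
```

```bash
python3 -c "
from h import *
rel('red')"
```

```text
red along 3.2 left -0.8 mm z 193.7 F [-10.33  -0.37   5.27] -10.177158251886121 tool x,z [ 0.978  0.208 -0.003] [-0.208  0.978 -0.   ] t 8.15
```

Red is held: 10 N and rising like a spring. I back off and feel yellow.

Call:
carry_out([
  {"slide": [-2.5,0.1,0],"rotation": [0,0,0],"grip": 1.8},
  {"slide": [-5.2,0.2,0],"rotation": [0,0,0],"grip": 1.8},
  {"slide": [-5.2,0.3,-3.5],"rotation": [0,0,0],"grip": 1.8},
  {"slide": [-5.2,0.3,-7],"rotation": [0,0,0],"grip": 1.8},
  {"slide": [-4.5,0.3,-8],"rotation": [0,0,0],"grip": 1.8},
  {"slide": [-3.5,0.3,-8],"rotation": [0,0,0],"grip": 1.8},
  {"slide": [-2.8,0.3,-8],"rotation": [0,0,0],"grip": 1.8},
  {"slide": [-2.3,0.3,-8],"rotation": [0,0,0],"grip": 1.8},
  {"slide": [-2,0.3,-8],"rotation": [0,0,0],"grip": 1.8},
  {"slide": [-1.8,0.3,-8],"rotation": [0,0,0],"grip": 1.8},
])

```text
t: 9.15
tool_pos: [0.5329, 0.0566, 0.1902]
orientation: [0.703, 0.074, -0.074, -0.703]
ft_force: [-4.2, -1.0, 3.2]
gripper_width: 0.0181
```

```bash
python3 -c "
from h import *
rel('yellow')"
```

```text
yellow along -12.7 left 0.2 mm z 190.2 F [-4.24 -0.99  3.16] -4.354499090787043 tool x,z [ 0.978  0.209 -0.001] [-0.209  0.978 -0.   ] t 9.15
```

Continue in 5 mm steps, rising with the arc.

Call:
carry_out([
  {"slide": [0.05,0,0],"rotation": [0,0,0],"grip": 1.8},
  {"slide": [0.1,-0.05,0],"rotation": [0,0,0],"grip": 1.8},
  {"slide": [0.15,-0.1,0],"rotation": [0,0,0],"grip": 1.8},
  {"slide": [0.2,-0.1,0],"rotation": [0,0,0],"grip": 1.8},
  {"slide": [0.25,-0.1,0],"rotation": [0,0,0],"grip": 1.8},
  {"slide": [0.3,-0.15,0],"rotation": [0,0,0],"grip": 1.8},
  {"slide": [0.35,-0.2,0],"rotation": [0,0,0],"grip": 1.8},
  {"slide": [0.4,-0.2,0],"rotation": [0,0,0],"grip": 1.8},
  {"slide": [0.45,-0.2,0],"rotation": [0,0,0],"grip": 1.8},
  {"slide": [0.5,-0.2,0],"rotation": [0,0,0],"grip": 1.8},
])

```text
t: 10.15
tool_pos: [0.5378, 0.0571, 0.1924]
orientation: [-0.703, -0.074, 0.074, 0.703]
ft_force: [-4.2, 2.0, 0.3]
gripper_width: 0.0183
```

```bash
python3 -c "
from h import *
rel('yellow')"
```

```text
yellow along -7.8 left -0.4 mm z 192.4 F [-4.22  1.98  0.3 ] -3.712135014145577 tool x,z [0.978 0.208 0.   ] [-0.208  0.978  0.   ] t 10.15
```

Call:
carry_out([
  {"slide": [0.05,0,0],"rotation": [0,0,0],"grip": 1.8},
  {"slide": [0.1,-0.05,0],"rotation": [0,0,0],"grip": 1.8},
  {"slide": [0.15,-0.1,0],"rotation": [0,0,0],"grip": 1.8},
  {"slide": [0.2,-0.1,0],"rotation": [0,0,0],"grip": 1.8},
  {"slide": [0.25,-0.1,0],"rotation": [0,0,0],"grip": 1.8},
  {"slide": [0.3,-0.15,0],"rotation": [0,0,0],"grip": 1.8},
  {"slide": [0.35,-0.2,0],"rotation": [0,0,0],"grip": 1.8},
  {"slide": [0.4,-0.2,0],"rotation": [0,0,0],"grip": 1.8},
  {"slide": [0.45,-0.2,0],"rotation": [0,0,0],"grip": 1.8},
  {"slide": [0.5,-0.2,0],"rotation": [0,0,0],"grip": 1.8},
])

```text
t: 11.15
tool_pos: [0.5428, 0.0579, 0.1944]
orientation: [0.703, 0.074, -0.074, -0.703]
ft_force: [-4.3, 2.3, 1.0]
gripper_width: 0.0177
```

```bash
python3 -c "
from h import *
rel('yellow')"
```

```text
yellow along -2.7 left -0.6 mm z 194.4 F [-4.33  2.31  1.04] -3.7527722305713755 tool x,z [0.978 0.207 0.   ] [-0.207  0.978 -0.   ] t 11.15
```

Call:
carry_out([
  {"slide": [0.05,0,0.05],"rotation": [0,0,0],"grip": 1.8},
  {"slide": [0.1,-0.05,0.1],"rotation": [0,0,0],"grip": 1.8},
  {"slide": [0.15,-0.1,0.1],"rotation": [0,0,0],"grip": 1.8},
  {"slide": [0.2,-0.1,0.1],"rotation": [0,0,0],"grip": 1.8},
  {"slide": [0.25,-0.1,0.1],"rotation": [0,0,0],"grip": 1.8},
  {"slide": [0.3,-0.15,0.1],"rotation": [0,0,0],"grip": 1.8},
  {"slide": [0.35,-0.2,0.1],"rotation": [0,0,0],"grip": 1.8},
  {"slide": [0.4,-0.2,0.1],"rotation": [0,0,0],"grip": 1.8},
  {"slide": [0.45,-0.2,0.1],"rotation": [0,0,0],"grip": 1.8},
  {"slide": [0.5,-0.2,0.1],"rotation": [0,0,0],"grip": 1.8},
])

```text
t: 12.15
tool_pos: [0.5476, 0.0599, 0.1964]
orientation: [0.703, 0.074, -0.074, -0.703]
ft_force: [-1.6, -2.0, 0.2]
gripper_width: 0.0179
```

```bash
python3 -c "
from h import *
rel('yellow')"
```

```text
yellow along 2.3 left 0.3 mm z 196.4 F [-1.57 -1.96  0.24] -1.93911185236233 tool x,z [0.978 0.207 0.   ] [-0.207  0.978 -0.   ] t 12.15
```

Call:
carry_out([
  {"slide": [0.05,0,0],"rotation": [0,0,0],"grip": 1.8},
  {"slide": [0.1,-0.05,0],"rotation": [0,0,0],"grip": 1.8},
  {"slide": [0.15,-0.1,0],"rotation": [0,0,0],"grip": 1.8},
  {"slide": [0.2,-0.1,0],"rotation": [0,0,0],"grip": 1.8},
  {"slide": [0.25,-0.1,0],"rotation": [0,0,0],"grip": 1.8},
  {"slide": [0.3,-0.15,0],"rotation": [0,0,0],"grip": 1.8},
  {"slide": [0.35,-0.15,0],"rotation": [0,0,0],"grip": 1.8},
  {"slide": [0.4,-0.15,0],"rotation": [0,0,0],"grip": 1.8},
  {"slide": [0.45,-0.15,0],"rotation": [0,0,0],"grip": 1.8},
  {"slide": [0.5,-0.15,0],"rotation": [0,0,0],"grip": 1.8},
])

```text
t: 13.15
tool_pos: [0.5524, 0.0611, 0.1979]
orientation: [0.703, 0.074, -0.074, -0.703]
ft_force: [-1.6, -2.8, 0.4]
gripper_width: 0.0181
```

```bash
python3 -c "
from h import *
rel('yellow')"
```

```text
yellow along 7.3 left 0.5 mm z 197.9 F [-1.6  -2.82  0.44] -2.1572404486267187 tool x,z [0.978 0.207 0.   ] [-0.207  0.978 -0.   ] t 13.15
```

Yellow is free. I push to near the end and then creep.

Call:
carry_out([
  {"slide": [0.7,-0.1,-0.05],"rotation": [0,0,0],"grip": 1.8},
  {"slide": [1.4,-0.2,-0.05],"rotation": [0,0,0],"grip": 1.8},
  {"slide": [2.1,-0.2,-0.05],"rotation": [0,0,0],"grip": 1.8},
  {"slide": [2.8,-0.2,-0.05],"rotation": [0,0,0],"grip": 1.8},
  {"slide": [3.5,-0.2,-0.05],"rotation": [0,0,0],"grip": 1.8},
  {"slide": [4.2,-0.1,-0.05],"rotation": [0,0,0],"grip": 1.8},
  {"slide": [4.8,0,-0.05],"rotation": [0,0,0],"grip": 1.8},
  {"slide": [5.3,0.1,-0.05],"rotation": [0,0,0],"grip": 1.8},
  {"slide": [5.8,0.2,-0.05],"rotation": [0,0,0],"grip": 1.8},
  {"slide": [6.3,0.3,-0.05],"rotation": [0,0,0],"grip": 1.8},
])

```text
t: 14.15
tool_pos: [0.6144, 0.0737, 0.1946]
orientation: [0.703, 0.074, -0.074, -0.703]
ft_force: [-0.9, -1.8, 1.5]
gripper_width: 0.0175
```

```bash
python3 -c "
from h import *
rel('yellow')"
```

```text
yellow along 70.5 left -0.1 mm z 194.6 F [-0.86 -1.85  1.54] -1.2258836452469992 tool x,z [ 0.978  0.207 -0.   ] [-0.207  0.978 -0.   ] t 14.15
```

Call:
carry_out([
  {"slide": [0.05,0,0],"rotation": [0,0,0],"grip": 1.8},
  {"slide": [0.1,0,0],"rotation": [0,0,0],"grip": 1.8},
  {"slide": [0.15,0,0],"rotation": [0,0,0],"grip": 1.8},
  {"slide": [0.2,0.05,0],"rotation": [0,0,0],"grip": 1.8},
  {"slide": [0.25,0.05,0],"rotation": [0,0,0],"grip": 1.8},
  {"slide": [0.3,0.1,0],"rotation": [0,0,0],"grip": 1.8},
  {"slide": [0.35,0.1,0],"rotation": [0,0,0],"grip": 1.8},
  {"slide": [0.4,0.1,0],"rotation": [0,0,0],"grip": 1.8},
  {"slide": [0.45,0.1,0],"rotation": [0,0,0],"grip": 1.8},
  {"slide": [0.5,0.1,0],"rotation": [0,0,0],"grip": 1.8},
])

```text
t: 15.15
tool_pos: [0.6188, 0.0747, 0.1937]
orientation: [-0.703, -0.074, 0.074, 0.703]
ft_force: [-1.2, -1.4, 0.1]
gripper_width: 0.018
```

```bash
python3 -c "
from h import *
rel('yellow');knobs()"
```

```text
yellow along 75.0 left -0.1 mm z 193.7 F [-1.18 -1.38  0.07] -1.4419259841261818 tool x,z [ 0.978  0.207 -0.   ] [-0.207  0.978  0.   ] t 15.15
red [217.1 182.3] 158 [358.5 187. ] 53 [0.5706 0.2402 0.3211]
yellow [322. 151.] 1 [332.3 213.7] 95 [0.6561 0.0466 0.2324]
blue [330.1 178.3] 55 [302.3 186.4] 74 [ 0.5621 -0.0193  0.2045]
```

Call:
carry_out([
  {"slide": [0.05,0,0],"rotation": [0,0,0],"grip": 1.8},
  {"slide": [0.1,0,0],"rotation": [0,0,0],"grip": 1.8},
  {"slide": [0.15,0,0],"rotation": [0,0,0],"grip": 1.8},
  {"slide": [0.2,0.05,0],"rotation": [0,0,0],"grip": 1.8},
  {"slide": [0.25,0.05,0],"rotation": [0,0,0],"grip": 1.8},
  {"slide": [0.28,0.05,0],"rotation": [0,0,0],"grip": 1.8},
  {"slide": [0.3,0.1,0],"rotation": [0,0,0],"grip": 1.8},
  {"slide": [0.3,0.1,0],"rotation": [0,0,0],"grip": 1.8},
  {"slide": [0.3,0.1,0],"rotation": [0,0,0],"grip": 1.8},
  {"slide": [0.3,0.1,0],"rotation": [0,0,0],"grip": 1.8},
])

```text
t: 16.25
tool_pos: [0.622, 0.0753, 0.1929]
orientation: [-0.703, -0.074, 0.074, 0.703]
ft_force: [-1.9, -1.4, -0.9]
gripper_width: 0.0183
```

Call:
carry_out([
  {"slide": [0.03,0,0],"rotation": [0,0,0],"grip": 1.8},
  {"slide": [0.06,0,0],"rotation": [0,0,0],"grip": 1.8},
  {"slide": [0.09,0,0],"rotation": [0,0,0],"grip": 1.8},
  {"slide": [0.12,0.05,0],"rotation": [0,0,0],"grip": 1.8},
  {"slide": [0.15,0.05,0],"rotation": [0,0,0],"grip": 1.8},
  {"slide": [0.18,0.05,0],"rotation": [0,0,0],"grip": 1.8},
  {"slide": [0.2,0.05,0],"rotation": [0,0,0],"grip": 1.8},
  {"slide": [0.2,0.05,0],"rotation": [0,0,0],"grip": 1.8},
  {"slide": [0.2,0.05,0],"rotation": [0,0,0],"grip": 1.8},
  {"slide": [0.2,0.05,0],"rotation": [0,0,0],"grip": 1.8},
])

```text
t: 17.25
tool_pos: [0.6239, 0.0757, 0.1923]
orientation: [0.703, 0.074, -0.074, -0.703]
ft_force: [-1.8, -2.6, -0.7]
gripper_width: 0.0181
```

```bash
python3 -c "
from h import *
rel('yellow')"
```

```text
yellow along 80.2 left -0.1 mm z 192.3 F [-1.75 -2.63 -0.68] -2.2634974338259095 tool x,z [0.978 0.207 0.   ] [-0.207  0.978 -0.   ] t 17.25
```

Call:
carry_out([
  {"slide": [0.03,0,0],"rotation": [0,0,0],"grip": 1.8},
  {"slide": [0.06,0,0],"rotation": [0,0,0],"grip": 1.8},
  {"slide": [0.09,0,0],"rotation": [0,0,0],"grip": 1.8},
  {"slide": [0.12,0.05,0],"rotation": [0,0,0],"grip": 1.8},
  {"slide": [0.15,0.05,0],"rotation": [0,0,0],"grip": 1.8},
  {"slide": [0.18,0.05,0],"rotation": [0,0,0],"grip": 1.8},
  {"slide": [0.2,0.05,0],"rotation": [0,0,0],"grip": 1.8},
  {"slide": [0.2,0.05,0],"rotation": [0,0,0],"grip": 1.8},
  {"slide": [0.2,0.05,0],"rotation": [0,0,0],"grip": 1.8},
  {"slide": [0.2,0.05,0],"rotation": [0,0,0],"grip": 1.8},
])

```text
t: 18.25
tool_pos: [0.6258, 0.0761, 0.1918]
orientation: [0.703, 0.074, -0.074, -0.703]
ft_force: [-1.9, -2.0, -0.6]
gripper_width: 0.0179
```

Call:
carry_out([
  {"slide": [0.03,0,0],"rotation": [0,0,0],"grip": 1.8},
  {"slide": [0.06,0,0],"rotation": [0,0,0],"grip": 1.8},
  {"slide": [0.09,0,0],"rotation": [0,0,0],"grip": 1.8},
  {"slide": [0.12,0,0],"rotation": [0,0,0],"grip": 1.8},
  {"slide": [0.15,0,0],"rotation": [0,0,0],"grip": 1.8},
  {"slide": [0.18,0,0],"rotation": [0,0,0],"grip": 1.8},
  {"slide": [0.2,0,0],"rotation": [0,0,0],"grip": 1.8},
  {"slide": [0.2,0,0],"rotation": [0,0,0],"grip": 1.8},
  {"slide": [0.2,0,0],"rotation": [0,0,0],"grip": 1.8},
  {"slide": [0.2,0,0],"rotation": [0,0,0],"grip": 1.8},
])

```text
t: 19.25
tool_pos: [0.6275, 0.0766, 0.1916]
orientation: [-0.703, -0.074, 0.074, 0.703]
ft_force: [-4.5, -1.5, -2.0]
gripper_width: 0.0181
```

Call:
carry_out([
  {"slide": [0.03,0,0],"rotation": [0,0,0],"grip": 1.8},
  {"slide": [0.06,0,0],"rotation": [0,0,0],"grip": 1.8},
  {"slide": [0.09,0,0],"rotation": [0,0,0],"grip": 1.8},
  {"slide": [0.12,0,0],"rotation": [0,0,0],"grip": 1.8},
  {"slide": [0.12,0,0],"rotation": [0,0,0],"grip": 1.8},
  {"slide": [0.12,0,0],"rotation": [0,0,0],"grip": 1.8},
  {"slide": [0.12,0,0],"rotation": [0,0,0],"grip": 1.8},
  {"slide": [0.12,0,0],"rotation": [0,0,0],"grip": 1.8},
  {"slide": [0.12,0,0],"rotation": [0,0,0],"grip": 1.8},
  {"slide": [0.12,0,0],"rotation": [0,0,0],"grip": 1.8},
])

```text
t: 20.25
tool_pos: [0.6277, 0.0766, 0.1915]
orientation: [0.703, 0.073, -0.075, -0.703]
ft_force: [-6.2, -3.4, -0.6]
gripper_width: 0.0181
```

```bash
python3 -c "
from h import *
rel('yellow')"
```

```text
yellow along 84.2 left -0.0 mm z 191.5 F [-6.2  -3.45 -0.62] -6.778957723032994 tool x,z [ 0.978  0.207 -0.002] [-0.207  0.978  0.   ] t 20.25
```

Call:
carry_out([
  {"slide": [0.1,0,0],"rotation": [0,0,0],"grip": 1.8},
  {"slide": [0.2,0,0],"rotation": [0,0,0],"grip": 1.8},
  {"slide": [0.2,0,0],"rotation": [0,0,0],"grip": 1.8},
  {"slide": [0.2,0,0],"rotation": [0,0,0],"grip": 1.8},
  {"slide": [-3,0,0],"rotation": [0,0,0],"grip": 1.8},
  {"slide": [-8,0,0],"rotation": [0,0,0],"grip": 1.8},
  {"slide": [-13,0,0],"rotation": [0,0,0],"grip": 1.8},
  {"slide": [-13,0,4],"rotation": [0,0,0],"grip": 1.8},
  {"slide": [-13,0,8],"rotation": [0,0,0],"grip": 1.8},
  {"slide": [-13,0,8],"rotation": [0,0,0],"grip": 1.8},
])

```text
t: 21.25
tool_pos: [0.4855, 0.1322, 0.1932]
orientation: [-0.702, -0.077, 0.074, 0.704]
ft_force: [0.3, -0.5, 0.9]
gripper_width: 0.0183
```

```bash
python3 -c "
from h import *
rel('red')
for c in ('top','scene'):
    p=manip.camera(c);cv2.imwrite('pics/%s2.png'%c,p['pixels'][:,:,::-1])
a=cv2.imread('pics/top2.png')[130:230,240:380];b=cv2.imread('pics/scene2.png')[160:260,260:400]
cv2.imwrite('pics/c2.png',cv2.resize(cv2.vconcat([a,b]),None,fx=3,fy=3))"
```

```text
red along -43.4 left 3.5 mm z 193.2 F [ 0.34 -0.51  0.93] 0.22879347932184593 tool x,z [0.977 0.213 0.005] [-0.213  0.977  0.003] t 21.25
```

View pics/c2.png

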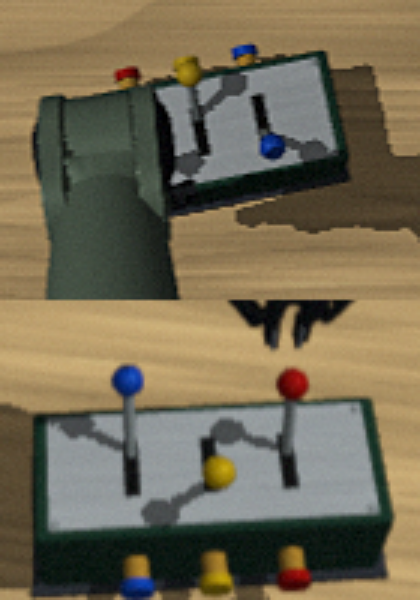

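The crop shows yellow thrown over to the far side, with red and blue still near closed. Now I try red again.

Call:
carry_out([
  {"slide": [0.5,0,-0.3],"rotation": [0,0,0],"grip": 1.8},
  {"slide": [1.1,0,-0.3],"rotation": [0,0,0],"grip": 1.8},
  {"slide": [1.6,0,-0.3],"rotation": [0,0,0],"grip": 1.8},
  {"slide": [2.1,0,-0.3],"rotation": [0,0,0],"grip": 1.8},
  {"slide": [2.5,0,-0.3],"rotation": [0,0,0],"grip": 1.8},
  {"slide": [2.9,0,-0.3],"rotation": [0,0,0],"grip": 1.8},
  {"slide": [3.2,0,-0.3],"rotation": [0,0,0],"grip": 1.8},
  {"slide": [3.5,-0.1,-0.3],"rotation": [0,0,0],"grip": 1.8},
  {"slide": [3.8,-0.2,-0.3],"rotation": [0,0,0],"grip": 1.8},
  {"slide": [4,-0.2,-0.3],"rotation": [0,0,0],"grip": 1.8},
])

```text
t: 22.35
tool_pos: [0.5243, 0.1334, 0.1938]
orientation: [0.703, 0.073, -0.074, -0.703]
ft_force: [-3.6, -0.8, 2.4]
gripper_width: 0.0184
```

```bash
python3 -c "
from h import *
rel('red')"
```

```text
red along -5.2 left -3.4 mm z 193.8 F [-3.58 -0.8   2.38] -3.6714486308501595 tool x,z [ 0.978  0.208 -0.002] [-0.208  0.978 -0.   ] t 22.35
```

Call:
carry_out([
  {"slide": [0.05,0,0.1],"rotation": [0,0,0],"grip": 1.8},
  {"slide": [0.1,-0.05,0.2],"rotation": [0,0,0],"grip": 1.8},
  {"slide": [0.15,-0.1,0.3],"rotation": [0,0,0],"grip": 1.8},
  {"slide": [0.2,-0.1,0.3],"rotation": [0,0,0],"grip": 1.8},
  {"slide": [0.25,-0.1,0.3],"rotation": [0,0,0],"grip": 1.8},
  {"slide": [0.3,-0.15,0.3],"rotation": [0,0,0],"grip": 1.8},
  {"slide": [0.35,-0.2,0.3],"rotation": [0,0,0],"grip": 1.8},
  {"slide": [0.4,-0.2,0.3],"rotation": [0,0,0],"grip": 1.8},
  {"slide": [0.5,-0.2,0.3],"rotation": [0,0,0],"grip": 1.8},
  {"slide": [0.6,-0.2,0.3],"rotation": [0,0,0],"grip": 1.8},
])

```text
t: 23.35
tool_pos: [0.5293, 0.1375, 0.1957]
orientation: [0.703, 0.073, -0.074, -0.703]
ft_force: [-6.2, -1.3, 0.8]
gripper_width: 0.0176
```

```bash
python3 -c "
from h import *
rel('red')"
```

```text
red along 0.5 left -0.4 mm z 195.7 F [-6.24 -1.3   0.8 ] -6.374825023756289 tool x,z [ 0.978  0.207 -0.002] [-0.207  0.978 -0.   ] t 23.35
```

Call:
carry_out([
  {"slide": [0.05,0,0],"rotation": [0,0,0],"grip": 1.8},
  {"slide": [0.1,0,0],"rotation": [0,0,0],"grip": 1.8},
  {"slide": [0.15,0,0],"rotation": [0,0,0],"grip": 1.8},
  {"slide": [0.2,0,0],"rotation": [0,0,0],"grip": 1.8},
  {"slide": [0.25,0,0],"rotation": [0,0,0],"grip": 1.8},
  {"slide": [0.3,0,0],"rotation": [0,0,0],"grip": 1.8},
  {"slide": [0.3,0,0],"rotation": [0,0,0],"grip": 1.8},
  {"slide": [0.3,0,0],"rotation": [0,0,0],"grip": 1.8},
  {"slide": [0.3,0,0],"rotation": [0,0,0],"grip": 1.8},
  {"slide": [0.3,0,0],"rotation": [0,0,0],"grip": 1.8},
])

```text
t: 24.35
tool_pos: [0.5314, 0.1379, 0.1961]
orientation: [0.703, 0.073, -0.075, -0.703]
ft_force: [-9.3, -2.8, 4.8]
gripper_width: 0.0183
```

```bash
python3 -c "
from h import *
rel('red')"
```

```text
red along 2.7 left -0.5 mm z 196.1 F [-9.29 -2.82  4.83] -9.670125828831546 tool x,z [ 0.978  0.207 -0.003] [-0.207  0.978 -0.   ] t 24.35
```

Red is still held, so blue is next.

Call:
carry_out([
  {"slide": [-2.5,0.1,0],"rotation": [0,0,0],"grip": 1.8},
  {"slide": [-5.3,0.3,0],"rotation": [0,0,0],"grip": 1.8},
  {"slide": [-5.3,0.5,-4],"rotation": [0,0,0],"grip": 1.8},
  {"slide": [-5.3,0.5,-8.5],"rotation": [0,0,0],"grip": 1.8},
  {"slide": [-5.3,0.5,-13],"rotation": [0,0,0],"grip": 1.8},
  {"slide": [-5.3,0.5,-16],"rotation": [0,0,0],"grip": 1.8},
  {"slide": [-4.5,0.5,-16],"rotation": [0,0,0],"grip": 1.8},
  {"slide": [-3.5,0.5,-16],"rotation": [0,0,0],"grip": 1.8},
  {"slide": [-2.7,0.5,-16],"rotation": [0,0,0],"grip": 1.8},
  {"slide": [-2,0.5,-16],"rotation": [0,0,0],"grip": 1.8},
])

```text
t: 25.35
tool_pos: [0.5471, -0.0219, 0.1911]
orientation: [0.704, 0.074, -0.074, -0.703]
ft_force: [-3.7, -3.5, 2.9]
gripper_width: 0.018
```

```bash
python3 -c "
from h import *
rel('blue')"
```

```text
blue along -15.3 left 0.5 mm z 191.1 F [-3.67 -3.52  2.87] -4.3279691961492714 tool x,z [ 0.978  0.209 -0.001] [-0.209  0.978 -0.002] t 25.35
```

Call:
carry_out([
  {"slide": [0.05,0,0],"rotation": [0,0,0],"grip": 1.8},
  {"slide": [0.1,-0.05,0],"rotation": [0,0,0],"grip": 1.8},
  {"slide": [0.15,-0.1,0],"rotation": [0,0,0],"grip": 1.8},
  {"slide": [0.2,-0.1,0],"rotation": [0,0,0],"grip": 1.8},
  {"slide": [0.25,-0.1,0],"rotation": [0,0,0],"grip": 1.8},
  {"slide": [0.3,-0.15,0],"rotation": [0,0,0],"grip": 1.8},
  {"slide": [0.35,-0.2,0],"rotation": [0,0,0],"grip": 1.8},
  {"slide": [0.4,-0.2,0],"rotation": [0,0,0],"grip": 1.8},
  {"slide": [0.5,-0.2,0],"rotation": [0,0,0],"grip": 1.8},
  {"slide": [0.6,-0.2,0],"rotation": [0,0,0],"grip": 1.8},
])

```text
t: 26.35
tool_pos: [0.5525, -0.0211, 0.1931]
orientation: [-0.703, -0.074, 0.074, 0.703]
ft_force: [-2.9, 0.4, 2.5]
gripper_width: 0.0184
```

```bash
python3 -c "
from h import *
rel('blue')"
```

```text
blue along -9.9 left 0.1 mm z 193.1 F [-2.92  0.38  2.53] -2.771828252993067 tool x,z [ 0.978  0.207 -0.   ] [-0.207  0.978  0.   ] t 26.35
```

Call:
carry_out([
  {"slide": [0.05,0,0],"rotation": [0,0,0],"grip": 1.8},
  {"slide": [0.1,-0.05,0],"rotation": [0,0,0],"grip": 1.8},
  {"slide": [0.15,-0.1,0],"rotation": [0,0,0],"grip": 1.8},
  {"slide": [0.2,-0.1,0],"rotation": [0,0,0],"grip": 1.8},
  {"slide": [0.25,-0.1,0],"rotation": [0,0,0],"grip": 1.8},
  {"slide": [0.3,-0.15,0],"rotation": [0,0,0],"grip": 1.8},
  {"slide": [0.35,-0.2,0],"rotation": [0,0,0],"grip": 1.8},
  {"slide": [0.4,-0.2,0],"rotation": [0,0,0],"grip": 1.8},
  {"slide": [0.5,-0.2,0],"rotation": [0,0,0],"grip": 1.8},
  {"slide": [0.6,-0.2,0],"rotation": [0,0,0],"grip": 1.8},
])

```text
t: 27.35
tool_pos: [0.5586, -0.02, 0.195]
orientation: [0.703, 0.074, -0.074, -0.703]
ft_force: [-3.6, -0.2, 3.2]
gripper_width: 0.0183
```

```bash
python3 -c "
from h import *
rel('blue')"
```

```text
blue along -3.7 left 0.0 mm z 195.0 F [-3.61 -0.19  3.22] -3.5696753505875516 tool x,z [0.978 0.207 0.   ] [-0.207  0.978 -0.   ] t 27.35
```

Call:
carry_out([
  {"slide": [0.05,0,0],"rotation": [0,0,0],"grip": 1.8},
  {"slide": [0.1,-0.05,0],"rotation": [0,0,0],"grip": 1.8},
  {"slide": [0.15,-0.1,0],"rotation": [0,0,0],"grip": 1.8},
  {"slide": [0.2,-0.1,0],"rotation": [0,0,0],"grip": 1.8},
  {"slide": [0.25,-0.1,0],"rotation": [0,0,0],"grip": 1.8},
  {"slide": [0.3,-0.15,0],"rotation": [0,0,0],"grip": 1.8},
  {"slide": [0.35,-0.2,0],"rotation": [0,0,0],"grip": 1.8},
  {"slide": [0.4,-0.2,0],"rotation": [0,0,0],"grip": 1.8},
  {"slide": [0.5,-0.2,0],"rotation": [0,0,0],"grip": 1.8},
  {"slide": [0.6,-0.2,0],"rotation": [0,0,0],"grip": 1.8},
])

```text
t: 28.35
tool_pos: [0.5644, -0.0187, 0.1969]
orientation: [0.703, 0.074, -0.074, -0.703]
ft_force: [-3.2, -0.6, 1.4]
gripper_width: 0.0182
```

```bash
python3 -c "
from h import *
rel('blue')"
```

```text
blue along 2.3 left 0.0 mm z 196.9 F [-3.21 -0.64  1.43] -3.2751869902985007 tool x,z [0.978 0.207 0.   ] [-0.207  0.978 -0.   ] t 28.35
```

Call:
carry_out([
  {"slide": [0.05,0,0],"rotation": [0,0,0],"grip": 1.8},
  {"slide": [0.1,-0.05,0],"rotation": [0,0,0],"grip": 1.8},
  {"slide": [0.15,-0.1,0],"rotation": [0,0,0],"grip": 1.8},
  {"slide": [0.2,-0.1,0],"rotation": [0,0,0],"grip": 1.8},
  {"slide": [0.25,-0.1,0],"rotation": [0,0,0],"grip": 1.8},
  {"slide": [0.3,-0.15,0],"rotation": [0,0,0],"grip": 1.8},
  {"slide": [0.35,-0.15,0],"rotation": [0,0,0],"grip": 1.8},
  {"slide": [0.4,-0.15,0],"rotation": [0,0,0],"grip": 1.8},
  {"slide": [0.45,-0.15,0],"rotation": [0,0,0],"grip": 1.8},
  {"slide": [0.5,-0.15,0],"rotation": [0,0,0],"grip": 1.8},
])

```text
t: 29.35
tool_pos: [0.5693, -0.0177, 0.1984]
orientation: [0.703, 0.074, -0.074, -0.703]
ft_force: [-2.3, -1.2, -0.0]
gripper_width: 0.0179
```

```bash
python3 -c "
from h import *
rel('blue')"
```

```text
blue along 7.3 left 0.0 mm z 198.4 F [-2.33 -1.24 -0.04] -2.5334968112759877 tool x,z [0.978 0.207 0.   ] [-0.207  0.978 -0.   ] t 29.35
```

Blue is free.

Call:
carry_out([
  {"slide": [0.7,-0.1,-0.05],"rotation": [0,0,0],"grip": 1.8},
  {"slide": [1.4,-0.2,-0.05],"rotation": [0,0,0],"grip": 1.8},
  {"slide": [2.1,-0.2,-0.05],"rotation": [0,0,0],"grip": 1.8},
  {"slide": [2.8,-0.2,-0.05],"rotation": [0,0,0],"grip": 1.8},
  {"slide": [3.5,-0.2,-0.05],"rotation": [0,0,0],"grip": 1.8},
  {"slide": [4.2,-0.1,-0.05],"rotation": [0,0,0],"grip": 1.8},
  {"slide": [4.8,0,-0.05],"rotation": [0,0,0],"grip": 1.8},
  {"slide": [5.4,0.1,-0.05],"rotation": [0,0,0],"grip": 1.8},
  {"slide": [6,0.3,-0.05],"rotation": [0,0,0],"grip": 1.8},
  {"slide": [6.5,0.4,-0.05],"rotation": [0,0,0],"grip": 1.8},
])

```text
t: 30.35
tool_pos: [0.6334, -0.0047, 0.1939]
orientation: [0.703, 0.074, -0.074, -0.703]
ft_force: [-2.3, -1.6, 1.5]
gripper_width: 0.018
```

```bash
python3 -c "
from h import *
rel('blue')"
```

```text
blue along 72.6 left -0.7 mm z 193.9 F [-2.25 -1.6   1.49] -2.533576515577253 tool x,z [ 0.978  0.207 -0.   ] [-0.207  0.978 -0.   ] t 30.35
```

Call:
carry_out([
  {"slide": [0.05,0,0],"rotation": [0,0,0],"grip": 1.8},
  {"slide": [0.1,0,0],"rotation": [0,0,0],"grip": 1.8},
  {"slide": [0.15,0,0],"rotation": [0,0,0],"grip": 1.8},
  {"slide": [0.2,0.05,0],"rotation": [0,0,0],"grip": 1.8},
  {"slide": [0.25,0.05,0],"rotation": [0,0,0],"grip": 1.8},
  {"slide": [0.3,0.05,0],"rotation": [0,0,0],"grip": 1.8},
  {"slide": [0.35,0.1,0],"rotation": [0,0,0],"grip": 1.8},
  {"slide": [0.4,0.1,0],"rotation": [0,0,0],"grip": 1.8},
  {"slide": [0.45,0.1,0],"rotation": [0,0,0],"grip": 1.8},
  {"slide": [0.45,0.1,0],"rotation": [0,0,0],"grip": 1.8},
])

```text
t: 31.35
tool_pos: [0.6372, -0.0038, 0.1931]
orientation: [0.703, 0.074, -0.074, -0.703]
ft_force: [-2.0, -1.8, -0.4]
gripper_width: 0.018
```

Call:
carry_out([
  {"slide": [0.05,0,0],"rotation": [0,0,0],"grip": 1.8},
  {"slide": [0.1,0,0],"rotation": [0,0,0],"grip": 1.8},
  {"slide": [0.15,0,0],"rotation": [0,0,0],"grip": 1.8},
  {"slide": [0.2,0.05,0],"rotation": [0,0,0],"grip": 1.8},
  {"slide": [0.25,0.05,0],"rotation": [0,0,0],"grip": 1.8},
  {"slide": [0.3,0.05,0],"rotation": [0,0,0],"grip": 1.8},
  {"slide": [0.35,0.1,0],"rotation": [0,0,0],"grip": 1.8},
  {"slide": [0.4,0.1,0],"rotation": [0,0,0],"grip": 1.8},
  {"slide": [0.4,0.1,0],"rotation": [0,0,0],"grip": 1.8},
  {"slide": [0.4,0.1,0],"rotation": [0,0,0],"grip": 1.8},
])

```text
t: 32.35
tool_pos: [0.6413, -0.0028, 0.1923]
orientation: [-0.703, -0.074, 0.074, 0.703]
ft_force: [-1.5, -2.8, -1.3]
gripper_width: 0.0181
```

```bash
python3 -c "
from h import *
rel('blue')"
```

```text
blue along 80.7 left -0.5 mm z 192.3 F [-1.5  -2.82 -1.34] -2.050469266149155 tool x,z [0.978 0.208 0.   ] [-0.208  0.978  0.   ] t 32.35
```

Call:
carry_out([
  {"slide": [0.04,0,0],"rotation": [0,0,0],"grip": 1.8},
  {"slide": [0.08,0,0],"rotation": [0,0,0],"grip": 1.8},
  {"slide": [0.12,0,0],"rotation": [0,0,0],"grip": 1.8},
  {"slide": [0.16,0.05,0],"rotation": [0,0,0],"grip": 1.8},
  {"slide": [0.2,0.05,0],"rotation": [0,0,0],"grip": 1.8},
  {"slide": [0.24,0.05,0],"rotation": [0,0,0],"grip": 1.8},
  {"slide": [0.28,0.05,0],"rotation": [0,0,0],"grip": 1.8},
  {"slide": [0.32,0.05,0],"rotation": [0,0,0],"grip": 1.8},
  {"slide": [0.35,0.05,0],"rotation": [0,0,0],"grip": 1.8},
  {"slide": [0.35,0.05,0],"rotation": [0,0,0],"grip": 1.8},
])

```text
t: 33.35
tool_pos: [0.6438, -0.0023, 0.1916]
orientation: [0.703, 0.073, -0.074, -0.703]
ft_force: [-5.0, -3.8, -1.2]
gripper_width: 0.0185
```

```bash
python3 -c "
from h import *
rel('blue')"
```

```text
blue along 83.3 left -0.5 mm z 191.6 F [-5.   -3.78 -1.15] -5.676639925831065 tool x,z [ 0.978  0.207 -0.002] [-0.207  0.978 -0.   ] t 33.35
```

Call:
carry_out([
  {"slide": [0.1,0,0],"rotation": [0,0,0],"grip": 1.8},
  {"slide": [0.2,0,0],"rotation": [0,0,0],"grip": 1.8},
  {"slide": [0.25,0,0],"rotation": [0,0,0],"grip": 1.8},
  {"slide": [0.25,0,0],"rotation": [0,0,0],"grip": 1.8},
  {"slide": [0.25,0,0],"rotation": [0,0,0],"grip": 1.8},
  {"slide": [0.25,0,0],"rotation": [0,0,0],"grip": 1.8},
  {"slide": [0.25,0,0],"rotation": [0,0,0],"grip": 1.8},
  {"slide": [0.25,0,0],"rotation": [0,0,0],"grip": 1.8},
  {"slide": [0.25,0,0],"rotation": [0,0,0],"grip": 1.8},
  {"slide": [0.25,0,0],"rotation": [0,0,0],"grip": 1.8},
])

```text
t: 34.35
tool_pos: [0.6441, -0.0022, 0.1914]
orientation: [0.704, 0.071, -0.076, -0.703]
ft_force: [-10.8, -4.2, 1.9]
gripper_width: 0.0182
```

```bash
python3 -c "
from h import *
rel('blue')"
```

```text
blue along 83.7 left -0.4 mm z 191.4 F [-10.8   -4.2    1.87] -11.443706780629046 tool x,z [ 0.978  0.207 -0.006] [-0.207  0.978 -0.   ] t 34.35
```

Blue is firmly on its stop. I retreat and move to red.

Call:
carry_out([
  {"slide": [-4,0,0],"rotation": [0,0,0],"grip": 1.8},
  {"slide": [-9,0,0],"rotation": [0,0,0],"grip": 1.8},
  {"slide": [-13.3,0,0],"rotation": [0,0,0],"grip": 1.8},
  {"slide": [-13.3,0,0],"rotation": [0,0,0],"grip": 1.8},
  {"slide": [-13.3,0,4.5],"rotation": [0,0,0],"grip": 1.8},
  {"slide": [-13.3,0,9],"rotation": [0,0,0],"grip": 1.8},
  {"slide": [-13.3,0,13],"rotation": [0,0,0],"grip": 1.8},
  {"slide": [-13.3,0,16.1],"rotation": [0,0,0],"grip": 1.8},
  {"slide": [-12.3,0,16.1],"rotation": [0,0,0],"grip": 1.8},
  {"slide": [-11.8,0,16.1],"rotation": [0,0,0],"grip": 1.8},
])

```text
t: 35.35
tool_pos: [0.5006, 0.1329, 0.1928]
orientation: [-0.703, -0.076, 0.073, 0.703]
ft_force: [-0.2, -0.1, 0.5]
gripper_width: 0.0179
```

```bash
python3 -c "
from h import *
rel('red')"
```

```text
red along -28.5 left 1.0 mm z 192.8 F [-0.17 -0.13  0.52] -0.19394139634273339 tool x,z [0.978 0.21  0.004] [-0.21   0.978  0.   ] t 35.35
```

Go to about −3, just short of where red had been held.

Call:
carry_out([
  {"slide": [0.3,0,0],"rotation": [0,0,0],"grip": 1.8},
  {"slide": [0.6,0,0],"rotation": [0,0,0],"grip": 1.8},
  {"slide": [0.9,0,0],"rotation": [0,0,0],"grip": 1.8},
  {"slide": [1.2,0,0],"rotation": [0,0,0],"grip": 1.8},
  {"slide": [1.5,0,0],"rotation": [0,0,0],"grip": 1.8},
  {"slide": [1.8,-0.1,0],"rotation": [0,0,0],"grip": 1.8},
  {"slide": [2.1,-0.1,0],"rotation": [0,0,0],"grip": 1.8},
  {"slide": [2.4,-0.2,0],"rotation": [0,0,0],"grip": 1.8},
  {"slide": [2.7,-0.3,0],"rotation": [0,0,0],"grip": 1.8},
  {"slide": [2.9,-0.3,0],"rotation": [0,0,0],"grip": 1.8},
])

```text
t: 36.35
tool_pos: [0.5261, 0.1372, 0.1947]
orientation: [0.703, 0.073, -0.074, -0.703]
ft_force: [-3.1, -1.0, 1.5]
gripper_width: 0.0182
```

```bash
python3 -c "
from h import *
rel('red')"
```

```text
red along -2.7 left -0.0 mm z 194.7 F [-3.15 -0.96  1.48] -3.278891472645703 tool x,z [ 0.978  0.207 -0.002] [-0.207  0.978 -0.   ] t 36.35
```

Call:
carry_out([
  {"slide": [0.05,0,0],"rotation": [0,0,0],"grip": 1.8},
  {"slide": [0.1,-0.05,0],"rotation": [0,0,0],"grip": 1.8},
  {"slide": [0.15,-0.1,0],"rotation": [0,0,0],"grip": 1.8},
  {"slide": [0.2,-0.1,0],"rotation": [0,0,0],"grip": 1.8},
  {"slide": [0.25,-0.1,0],"rotation": [0,0,0],"grip": 1.8},
  {"slide": [0.3,-0.15,0],"rotation": [0,0,0],"grip": 1.8},
  {"slide": [0.35,-0.2,0],"rotation": [0,0,0],"grip": 1.8},
  {"slide": [0.4,-0.2,0],"rotation": [0,0,0],"grip": 1.8},
  {"slide": [0.5,-0.2,0],"rotation": [0,0,0],"grip": 1.8},
  {"slide": [0.5,-0.2,0],"rotation": [0,0,0],"grip": 1.8},
])

```text
t: 37.35
tool_pos: [0.5317, 0.1384, 0.1969]
orientation: [0.703, 0.074, -0.074, -0.703]
ft_force: [-1.4, -2.4, -0.4]
gripper_width: 0.0182
```

```bash
python3 -c "
from h import *
rel('red')"
```

```text
red along 3.1 left 0.0 mm z 196.9 F [-1.36 -2.38 -0.38] -1.82286022111598 tool x,z [0.978 0.207 0.   ] [-0.207  0.978 -0.   ] t 37.35
```

Red is free now: 1.8 N where it gave 10 N before. Push it over.

Call:
carry_out([
  {"slide": [0.7,-0.2,0],"rotation": [0,0,0],"grip": 1.8},
  {"slide": [1.4,-0.3,0],"rotation": [0,0,0],"grip": 1.8},
  {"slide": [2.1,-0.3,0],"rotation": [0,0,0],"grip": 1.8},
  {"slide": [2.8,-0.3,0],"rotation": [0,0,0],"grip": 1.8},
  {"slide": [3.5,-0.3,0],"rotation": [0,0,0],"grip": 1.8},
  {"slide": [4.2,-0.2,0],"rotation": [0,0,0],"grip": 1.8},
  {"slide": [5,-0.1,0],"rotation": [0,0,0],"grip": 1.8},
  {"slide": [5.7,0,0],"rotation": [0,0,0],"grip": 1.8},
  {"slide": [6.3,0.2,0],"rotation": [0,0,0],"grip": 1.8},
  {"slide": [6.8,0.3,0],"rotation": [0,0,0],"grip": 1.8},
])

```text
t: 38.35
tool_pos: [0.5985, 0.1528, 0.1933]
orientation: [-0.703, -0.074, 0.074, 0.703]
ft_force: [-2.0, -2.2, 2.3]
gripper_width: 0.0183
```

```bash
python3 -c "
from h import *
rel('red')"
```

```text
red along 71.4 left 0.1 mm z 193.3 F [-2.03 -2.16  2.31] -2.4384891204976054 tool x,z [ 0.978  0.208 -0.   ] [-0.208  0.978  0.   ] t 38.35
```

Call:
carry_out([
  {"slide": [0.05,0,0],"rotation": [0,0,0],"grip": 1.8},
  {"slide": [0.1,0,0],"rotation": [0,0,0],"grip": 1.8},
  {"slide": [0.15,0,0],"rotation": [0,0,0],"grip": 1.8},
  {"slide": [0.2,0.05,0],"rotation": [0,0,0],"grip": 1.8},
  {"slide": [0.25,0.05,0],"rotation": [0,0,0],"grip": 1.8},
  {"slide": [0.3,0.05,0],"rotation": [0,0,0],"grip": 1.8},
  {"slide": [0.35,0.1,0],"rotation": [0,0,0],"grip": 1.8},
  {"slide": [0.4,0.1,0],"rotation": [0,0,0],"grip": 1.8},
  {"slide": [0.45,0.1,0],"rotation": [0,0,0],"grip": 1.8},
  {"slide": [0.45,0.1,0],"rotation": [0,0,0],"grip": 1.8},
])

```text
t: 39.35
tool_pos: [0.6024, 0.1535, 0.1927]
orientation: [-0.703, -0.074, 0.074, 0.703]
ft_force: [-2.2, 0.0, -1.0]
gripper_width: 0.018
```

Call:
carry_out([
  {"slide": [0.05,0,0],"rotation": [0,0,0],"grip": 1.8},
  {"slide": [0.1,0,0],"rotation": [0,0,0],"grip": 1.8},
  {"slide": [0.15,0,0],"rotation": [0,0,0],"grip": 1.8},
  {"slide": [0.2,0.05,0],"rotation": [0,0,0],"grip": 1.8},
  {"slide": [0.25,0.05,0],"rotation": [0,0,0],"grip": 1.8},
  {"slide": [0.3,0.05,0],"rotation": [0,0,0],"grip": 1.8},
  {"slide": [0.35,0.1,0],"rotation": [0,0,0],"grip": 1.8},
  {"slide": [0.4,0.1,0],"rotation": [0,0,0],"grip": 1.8},
  {"slide": [0.4,0.1,0],"rotation": [0,0,0],"grip": 1.8},
  {"slide": [0.4,0.1,0],"rotation": [0,0,0],"grip": 1.8},
])

```text
t: 40.35
tool_pos: [0.6065, 0.1543, 0.1918]
orientation: [-0.703, -0.074, 0.074, 0.703]
ft_force: [-1.5, -0.7, -1.0]
gripper_width: 0.0182
```

```bash
python3 -c "
from h import *
rel('red')"
```

```text
red along 79.5 left -0.1 mm z 191.8 F [-1.45 -0.67 -1.01] -1.5617391591147107 tool x,z [0.978 0.207 0.   ] [-0.207  0.978 -0.   ] t 40.35
```

Call:
carry_out([
  {"slide": [0.04,0,0],"rotation": [0,0,0],"grip": 1.8},
  {"slide": [0.08,0,0],"rotation": [0,0,0],"grip": 1.8},
  {"slide": [0.12,0,0],"rotation": [0,0,0],"grip": 1.8},
  {"slide": [0.16,0,0],"rotation": [0,0,0],"grip": 1.8},
  {"slide": [0.2,0,0],"rotation": [0,0,0],"grip": 1.8},
  {"slide": [0.24,0,0],"rotation": [0,0,0],"grip": 1.8},
  {"slide": [0.28,0,0],"rotation": [0,0,0],"grip": 1.8},
  {"slide": [0.32,0,0],"rotation": [0,0,0],"grip": 1.8},
  {"slide": [0.36,0,0],"rotation": [0,0,0],"grip": 1.8},
  {"slide": [0.4,0,0],"rotation": [0,0,0],"grip": 1.8},
])

```text
t: 41.35
tool_pos: [0.6103, 0.1551, 0.1918]
orientation: [0.703, 0.074, -0.074, -0.703]
ft_force: [-2.1, -1.6, -2.4]
gripper_width: 0.0183
```

```bash
python3 -c "
from h import *
rel('red')"
```

```text
red along 83.4 left -0.1 mm z 191.8 F [-2.08 -1.58 -2.45] -2.3595268790330444 tool x,z [ 0.978  0.207 -0.   ] [-0.207  0.978 -0.   ] t 41.35
```

Call:
carry_out([
  {"slide": [0.04,0,0],"rotation": [0,0,0],"grip": 1.8},
  {"slide": [0.08,0,0],"rotation": [0,0,0],"grip": 1.8},
  {"slide": [0.12,0,0],"rotation": [0,0,0],"grip": 1.8},
  {"slide": [0.16,0,0],"rotation": [0,0,0],"grip": 1.8},
  {"slide": [0.2,0,0],"rotation": [0,0,0],"grip": 1.8},
  {"slide": [0.24,0,0],"rotation": [0,0,0],"grip": 1.8},
  {"slide": [0.28,0,0],"rotation": [0,0,0],"grip": 1.8},
  {"slide": [0.32,0,0],"rotation": [0,0,0],"grip": 1.8},
  {"slide": [0.36,0,0],"rotation": [0,0,0],"grip": 1.8},
  {"slide": [0.4,0,0],"rotation": [0,0,0],"grip": 1.8},
])

```text
t: 42.35
tool_pos: [0.6119, 0.1554, 0.1914]
orientation: [0.704, 0.072, -0.075, -0.703]
ft_force: [-10.3, -4.0, 0.8]
gripper_width: 0.0184
```

```bash
python3 -c "
from h import *
rel('red')"
```

```text
red along 85.0 left -0.1 mm z 191.4 F [-10.3   -4.05   0.83] -10.922112750564283 tool x,z [ 0.978  0.207 -0.005] [-0.207  0.978 -0.   ] t 42.35
```

Red is at its stop (10.9 N, no further movement). I retreat, lift and look.

Call:
carry_out([
  {"slide": [-4,0,0],"rotation": [0,0,0],"grip": 1.8},
  {"slide": [-9,0,0],"rotation": [0,0,0],"grip": 1.8},
  {"slide": [-13.3,0,0],"rotation": [0,0,0],"grip": 1.8},
  {"slide": [-15,0,2],"rotation": [0,0,0],"grip": 1.8},
  {"slide": [-18,-1,6],"rotation": [0,0,0],"grip": 1.8},
  {"slide": [-21,-2,10],"rotation": [0,0,0],"grip": 1.8},
  {"slide": [-24,-3,13],"rotation": [0,0,0],"grip": 1.8},
  {"slide": [-26,-3,16],"rotation": [0,0,0],"grip": 1.8},
  {"slide": [-26,-3,16],"rotation": [0,0,0],"grip": 1.8},
  {"slide": [-26,-3,16],"rotation": [0,0,0],"grip": 1.8},
])

```text
t: 43.35
tool_pos: [0.3275, 0.2599, 0.2228]
orientation: [-0.703, -0.076, 0.073, 0.704]
ft_force: [-0.3, -0.2, 0.8]
gripper_width: 0.0178
```

```bash
sed -i "s/guess={.*/guess={'red':(.635,.16,.205),'yellow':(.653,.082,.207),'blue':(.67,.003,.207)}/" h.py; python3 -c "
from h import *
rel('red');r=knobs();b=np.array([np.cos(.21),np.sin(.21)])
for k in K: print(k,'moved along mm',(r[k][:2]-K[k])@b*1e3)
for c in ('top','scene'):
    p=manip.camera(c);cv2.imwrite('pics/%s3.png'%c,p['pixels'][:,:,::-1])
a=cv2.imread('pics/top3.png')[130:230,240:380];b=cv2.imread('pics/scene3.png')[160:260,260:400]
cv2.imwrite('pics/c3.png',cv2.resize(cv2.vconcat([a,b]),None,fx=3,fy=3))"
```

```text
red along -171.3 left 161.4 mm z 222.8 F [-0.32 -0.22  0.76] -0.3539696602889955 tool x,z [0.978 0.21  0.004] [-0.21   0.978  0.001] t 43.35
red [280.6 157. ] 54 [361.  215.4] 73 [0.6387 0.1582 0.2111]
yellow [301.8 153.1] 73 [332.5 216.8] 93 [0.6535 0.0808 0.2096]
blue [323.2 148.8] 70 [304.1 218.4] 99 [0.6692 0.0034 0.2093]
red moved along mm 111.86678219981904
yellow moved along mm 110.21435315443783
blue moved along mm 109.32937299768638
```

View pics/c3.png

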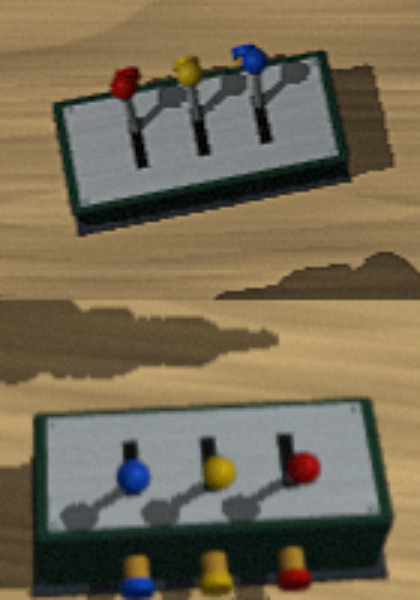

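All three levers are over (110–112 mm of travel measured) and the arm is clear, so I hand the job in.

```bash
python3 -c "
from workcell import manip
print(manip.close_job())"
```

```text
the job is handed in; nothing more can be done
None
```

All three valves are open, and I handed the job in at about 44 s of the 70 s. The order that worked was yellow (middle), then blue (right), then red (left).

- **Interlock:** Red was held on two earlier tries, and I backed off at about 10 N each time.
- **Fully home:** I pushed each lever against its end stop. Blue read 11.4 N there and red 10.9 N, the highest I read in the job. Yellow's last reading at its stop was 6.8 N. I then pressed it about 2 mm further without a reading, and blue and red freed in turn afterwards.
- **Final camera check:** The knobs had moved 112 mm (red), 110 mm (yellow) and 109 mm (blue), against about 110 mm for a full throw. The picture shows all three levers over, with the gripper well clear of the bank.
- **Limits of the checks:** Forces were read only at the end of each move, so I did not see any brief peaks in between. I did not re-measure the can, pots and trowel at the end, but the arm never went down near them.

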